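# Free the seized transit bolt of a lab shaker and switch it on

## Task

The transit bolt of this bench shaker has rusted fast. Work it free with short strokes, pulling it out and pushing it back in as far as it will go each way until it runs, and draw it fully out. Then push the selector knob in, turn it clockwise to its next position and let it pop back up; leave the bottle and the jar beside it alone.

Things in the scene. Friction and masses are not known exactly. Their poses are not given: they have to be found in the camera images.
- shaker: Fixed low white bench shaker, 400 mm deep (x), 360 wide (y). Origin on the table under the middle of its front ledge; x points to its platform, away from the robot. Ledge 75 mm above the table, from x = -90 to +100 mm; behind it the aluminium platform, top at 101 mm (side rails and clamps to 140), to x = +305. Latch and selector stand side by side on the ledge, 150 mm apart; which is left varies.
- latch: Rusted slide-bolt latch fixed on the ledge: base plate 125 x 46 mm, two guides and a keeper, at most 34 mm high. Origin on the ledge surface under the bolt's line; x points along the bolt to the keeper. Guides at x = 20 and 55 mm (32 mm wide), keeper at x = 86 mm.
- bolt (a joint): Travel in m of a 15 mm round bar with an upright handle; + is drawn out (latch -x), stop at 0.050. Seized, it moves only about 6.5 mm out and 6.5 mm in from 0, against 8 to 12 N, then stops hard. Each full out-and-in stroke breaks rust; strokes under 10 mm end to end may break none. After 1 to 5 such strokes a pull runs on past 7 mm to 0.050 against 8 to 12 N. It stays where left.
- bolt_handle (a point): On the axis of the bolt's handle, an upright plain round post 16 mm across; its flat top is 22 mm above this point (82 mm above the ledge), the bolt 44 mm below it. Good place to grip from above, fingers closing along or across the bolt. Moves with the bolt.
- selector: Push-to-turn selector, fixed on the ledge: round grey base 66 mm across, 8 mm high. Origin at the ledge surface on the knob's axis; its x points to the white mark of the first position. The second mark is 60 degrees clockwise (seen from above).
- dial (a joint): Selector knob angle in rad, growing clockwise seen from above: 0 to 0.1 at the start, second position at the end stop, 1.047. Blocked beyond about 0.15 unless pushed in; let go above 0.92 it pops up in the second position. Turns against 0.03 to 0.05 N m.
- dial_press (a joint): How far the knob is pushed straight down, in m: 0 up (sprung), 0.008 fully in (hard stop); it turns past the block only from about 0.0065 on, so push it fully in and keep it there while turning. Needs about 4 N to start and 9 N at the bottom.
- dial_grip (a point): On the knob's axis, 36 mm above the ledge when up, in the middle of its black grip bar: 40 mm long, 12 mm thick, from 12 mm below to 10 mm above this point; a 44 mm disc lies under the bar. x points along the bar to the white pointer line (selector x when the angle is 0).
- reagent: Bystander: amber bottle 72 mm across, 150 mm high, beside the shaker; origin under its middle. Not to be disturbed.
- tub: Bystander: white jar 68 mm across, 85 mm high, beside the shaker; origin under its middle. Not to be disturbed.

How it is judged:
On the way, in this order (a step that is already met when the one before it is completed fails the run):
1. the bolt is worked free and drawn fully out (value of joint bolt above 0.045 m), for 0.2 s.
2. the selector knob is pushed in (value of joint dial_press above 0.005 m and value of joint bolt above 0.044 m), for 0.05 s.
3. the knob is at its second position and has popped up (value of joint dial above 0.85 rad and value of joint dial_press below 0.0015 m), for 0.2 s.
At the end, for the whole second after the job is handed in: The bolt is drawn out to within 6 mm of its full 50 mm, the selector knob stands at its second position (above 0.85 rad) and is up (within 1.5 mm) (all of step 3 and value of joint bolt above 0.044 m); the robot touches nothing.
It fails at once if a bystander is moved by more than 20 mm or tipped (distance of any of reagent, tub from where it was at the start of the episode above 0.02 m or angle between any of reagent, tub's own z axis and vertical above 0.3 rad).
It also fails if it takes over 61 s, if anything falls off the work surface, if the arm or the gripper's body presses on something with over 40 N, if the wrist force passes 120 N, or if a joint passes its speed limit or range.

## Robot

A 6-joint arm with a two-finger parallel gripper is mounted at the origin on the work surface. World frame = base frame: x ahead of the robot, y to its left, z up, the work surface at z = 0. Lengths are in m, angles in rad, forces in N, time in s.
With the tool pointing down it reaches from about 0.3 to 0.875 m from the base axis. Payload 6.4 kg.
Tool frame: the origin (TCP) lies midway between the tips of the shut fingers; the grasp point (between the pads) lies ctrl.grip_depth behind it (ctrl.grip_depth is the distance from the TCP to the grasp point, in m); x points along the fingers, y is the direction in which the jaws open and shut, and the axes are right-handed (so a half turn about x gives the same grasp; the last joint's range is limited). The gripper opens to 85 mm and grips with 20 to 120 N. Pads are 22 mm wide; open, the fingers measure 114 mm over their backs; the gripper's body (76 mm by 85 mm) begins 54 mm behind the grasp point. The pads swing forward as they close: fully open they stand 13 mm farther back than shut.
Start: joints at [-1.551, 0.181, 1.607, -0, 1.354, -0.206], TCP at [0.129, -0.56, 0.231] pointing down, gripper open.
Joint ranges: [-2.99, 2.99], [-0.89, 2.07], [0.3, 2.58], [-1.14, 4.28], [0, 2.63], [-3.12, 3.12]. Speed limits (rad/s): [2.57, 2.57, 3.01, 3.14, 3.14, 3.14].

## Interface

Orientations are given as a unit quaternion [w, x, y, z].
In Python, from bench import ctrl gives the robot as it stands.
- The arm moves only by the shell command python3 -m creep 'ROWS'. ROWS is text: rows parted by semicolons, each of 7 numbers parted by spaces: the opening, from 0 (shut) to 1 (fully open), then the shift along the tool's x, y, z in cm, then the turn, a rotation vector about the tool's x, y, z in rad. In form: claw x y z ax ay az; .... A call has 1 to 10 rows; each row shifts and turns the pose as measured when the row begins, along the tool's axes as they then stand; what a row does not reach is not made up. A row lasts 1/8 s, in which the tool goes at most 62.5 mm and 10.7 degrees, less where a joint would pass 70% of its speed; a pose out of reach is approached as far as the arm can. A call with a gripper value outside its range is refused whole. The fingers move at their own pace and stop on an object; the grip force is fixed at half the most. Time passes only in rows, so rows that do not move let the fingers close. It gives the time, the measured TCP pose, the force and the opening at its end, in the units of the state.
- ctrl.get_obs(): the state, without advancing time (a new reading comes with each control period).
- ctrl.camera(name): name is "side" or "top"; returns (picture, depth): 480x640x3 uint8, blue, green, red; 480x640 float32, m along the optical axis (not along the pixel's ray), 0 where there is no reading.
- ctrl.calibration(name): a dict with "mtx" (3x3 intrinsics, pixels), "R" (3x3) and "t" (3): a world point X has camera coordinates R X + t. Camera axes: x right, y down, z forward; pixel columns grow to the right and rows downward; lengths in m; the calibration is good to about 2 mm. A picture is of the moment at which its call begins. calibration takes no time and is no camera call.
- ctrl.hand_in(): hands the job in, once; it reports no verdict.
Trained networks look in the newest picture that a camera, given by its name, has taken for a name from the list of things; names that differ only in an ending like _2 or _b are one class to them, and where a whole thing is asked for, a point or a joint stands for the part that bears it (a point fixed in the world has none). Each returns a list of dicts, best first, with "confidence" (0 to 1); they miss things now and then, are a little off and sometimes report something else, mostly with a low value. They report only what shows in the picture. A call takes as long as a camera call.
- ctrl.find_in(query, camera): "rect" ([left, top, right, bottom] in pixels, round what is visible of it).
The state is a dict: "time_s": time; "q": joint angles; "dq": joint speeds; "joint_efforts": joint torques, N m; "eef_pos": TCP position; "eef_rot": TCP orientation; "wrist_force": force on the tool from outside, world axes, zero at the start; "torque": the same for the moment, N m; "opening": opening from 0.0 (shut) to 1.0 (fully open).
Only numpy, scipy, OpenCV 4.12 (cv2) and the standard library are available. Lean on these libraries where they do the work, as an engineer would, in place of code of your own. Each camera call takes 0.05 s, during which the arm holds its last target.

## Working session

There is one attempt and no reset: what is moved stays moved. The work goes in short steps, Python scripts to look and compute and a shell command to move; the robot and the scene stay as the last step left them, time stands still between calls to the robot, and variables do not carry over. Pictures are saved under pics/ and viewed, and the job is handed in when it is done.

```bash
mkdir -p pics; ls
python3 - <<'E'
from bench import ctrl
import cv2
for n in ("top","side"):
    p,d=ctrl.camera(n); cv2.imwrite(f"pics/{n}0.png",p)
    c=ctrl.calibration(n); print(n,c["mtx"].round(1).tolist(),c["R"].round(3).tolist(),c["t"].round(3).tolist())
    for q in ("latch","bolt_handle","selector","dial_grip","reagent","tub"):
        print(q,[(r["rect"],round(r["confidence"],2)) for r in ctrl.find_in(q,n)][:2])
o=ctrl.get_obs(); print({k:(v.round(3).tolist() if hasattr(v,'round') and hasattr(v,'tolist') else v) for k,v in o.items()}, ctrl.grip_depth)
E
```

```text
pics
top [[492.6, 0.0, 324.0], [0.0, 492.6, 242.2], [0.0, 0.0, 1.0]] [[0.009, -1.0, 0.022], [-0.996, -0.011, -0.092], [0.092, -0.021, -0.996]] [0.04, 0.564, 1.087]
latch [([306.9, 200.6, 336.7, 267.4], 0.9)]
bolt_handle [([317.9, 203.5, 331.3, 256.4], 0.7)]
selector [([234.3, 221.4, 267.3, 246.6], 0.96), ([242.5, 222.7, 261.4, 243.2], 0.37)]
dial_grip [([240.9, 221.2, 262.0, 245.0], 0.8)]
reagent []
tub [([377.6, 227.9, 412.9, 258.6], 0.55), ([307.2, 202.5, 336.5, 265.5], 0.48)]
side [[496.5, 0.0, 324.5], [0.0, 496.5, 243.7], [0.0, 0.0, 1.0]] [[0.978, -0.21, -0.009], [-0.137, -0.604, -0.785], [0.159, 0.769, -0.619]] [-0.554, 0.21, 0.815]
latch [([285.6, 227.9, 362.5, 277.5], 0.6), ([295.4, 198.3, 317.0, 221.1], 0.19)]
bolt_handle [([294.4, 228.1, 357.4, 263.9], 0.64)]
selector [([288.6, 198.8, 320.4, 231.2], 0.96), ([291.7, 145.3, 323.1, 196.4], 0.26)]
dial_grip [([298.3, 201.1, 317.9, 219.7], 0.9), ([289.0, 202.1, 321.2, 230.0], 0.22)]
reagent [([292.8, 145.6, 322.5, 198.9], 0.62), ([288.3, 199.0, 321.4, 230.4], 0.17)]
tub [([312.8, 315.9, 356.3, 383.8], 0.56), ([296.4, 232.0, 356.4, 270.4], 0.38)]
{'time_s': 0.7, 'q': [-1.551, 0.181, 1.607, -0.0, 1.354, -0.206], 'dq': [0.0, -0.002, -0.0, 0.001, 0.001, 0.002], 'joint_efforts': [0.0, -44.471, -35.162, -0.0, 0.001, -0.0], 'eef_pos': [0.129, -0.56, 0.231], 'eef_rot': [-0.08, -0.703, -0.08, 0.703], 'wrist_force': [-0.131, 0.328, -0.17], 'torque': [0.03, -0.015, -0.006], 'opening': 1.0014821884904157} 0.0187
```

View pics/top0.png

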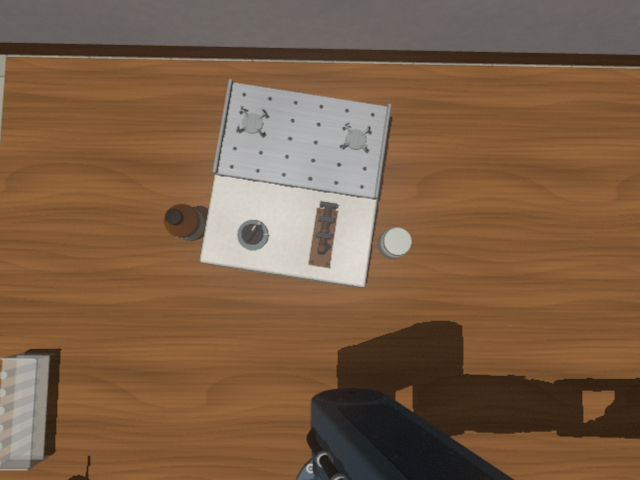

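View pics/side0.png

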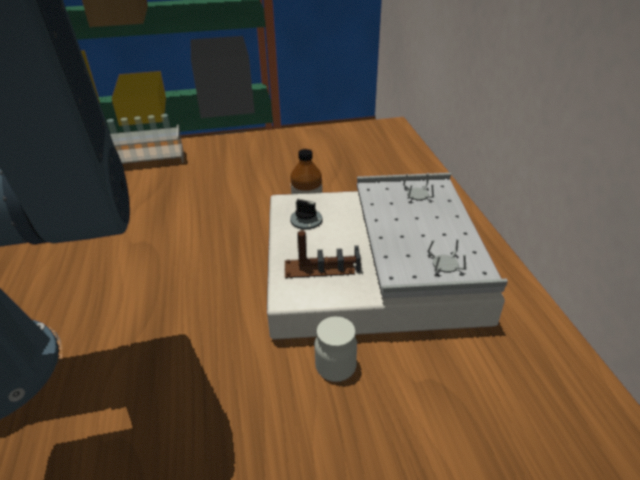

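Run:
```python
import cv2
a=cv2.imread("pics/top0.png")[190:280,220:350]; b=cv2.imread("pics/side0.png")[190:290,275:375]
cv2.imwrite("pics/topz.png",cv2.resize(a,None,fx=6,fy=6,interpolation=2)); cv2.imwrite("pics/sidez.png",cv2.resize(b,None,fx=6,fy=6,interpolation=2))
```

```text
(no output)
```

View pics/topz.png

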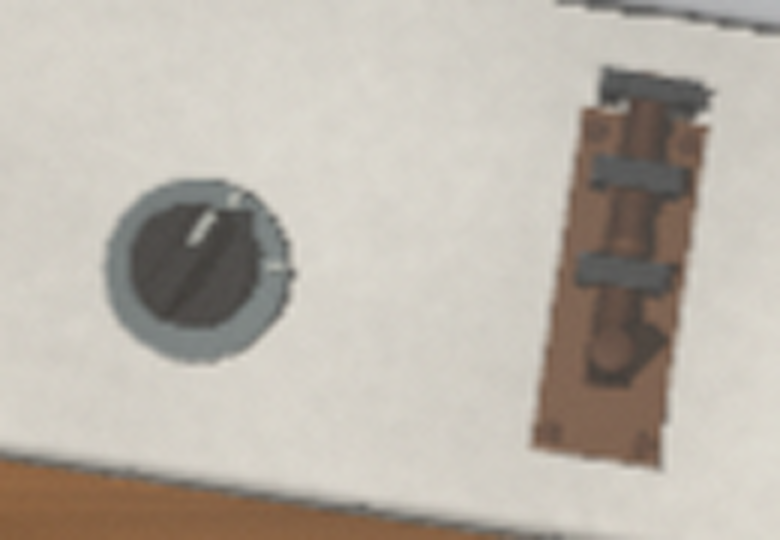

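View pics/sidez.png

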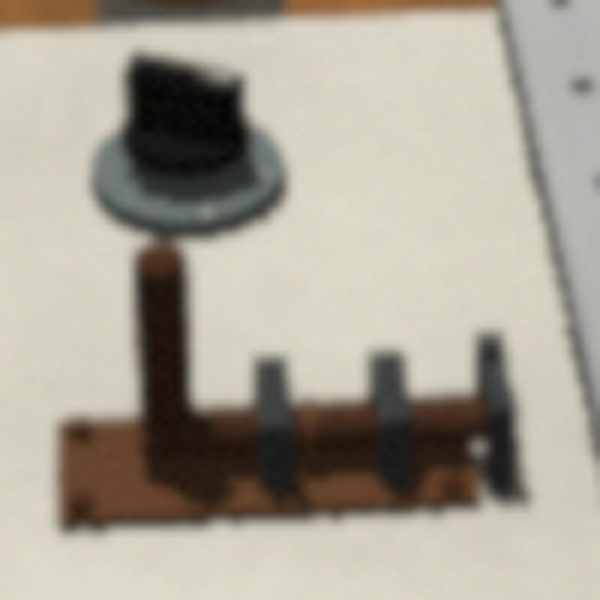

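The top view shows the latch on the right: handle top near (322,248), bolt running up the image to the keeper near (329,205). The selector is on the left near (253,235), its bar pointing up-right. The bottle is left of the shaker and the jar is right of it at (396,242). Next I turn these into positions.

```bash
cat > h.py <<'E'
from bench import ctrl
import numpy as np, cv2
from scipy.spatial.transform import Rotation as Rn
def ray(n,uv):
    c=ctrl.calibration(n);R=np.array(c["R"]);t=np.array(c["t"]);K=np.array(c["mtx"])
    return -R.T@t, R.T@np.linalg.inv(K)@np.array([uv[0],uv[1],1.])
def plane(n,uv,z):
    o,d=ray(n,uv); return o+d*(z-o[2])/d[2]
def tri(a,b):
    A=0;B=0
    for n,uv in (("top",a),("side",b)):
        o,d=ray(n,uv);d=d/np.linalg.norm(d);P=np.eye(3)-np.outer(d,d);A=A+P;B=B+P@o
    return np.linalg.solve(A,B)
def state():
    o=ctrl.get_obs(); w,x,y,z=o["eef_rot"]; return o,np.array(o["eef_pos"]),Rn.from_quat([x,y,z,w]).as_matrix()
E
python3 - <<'E'
from h import *
zt=lambda x,y:(220+(x-2.5)/6,190+(y-2.5)/6)
zs=lambda x,y:(275+(x-2.5)/6,190+(y-2.5)/6)
np.set_printoptions(precision=4,suppress=True)
print("handle top",plane("top",zt(612,350),.157),plane("side",zs(160,258),.157),tri(zt(612,350),zs(160,258)))
for a,b in (((590,105),(535,447)),((708,125),(660,465))):
    p=plane("top",zt(*a),.079);q=plane("top",zt(*b),.079);print(p,q,np.degrees(np.arctan2((p-q)[1],(p-q)[0])))
p=plane("top",zt(640,170),.09);q=plane("top",zt(625,270),.109)
# guide tops
for u in ((655,88),(640,172),(625,270)): print("guide",plane("top",zt(*u),.107))
for u in ((560,0),(780,35)): print("platform edge",plane("top",zt(*u),.075))
p=plane("top",(208,177),.09);q=plane("top",(375,199),.09);print("shaker yaw",np.degrees(np.arctan2((p-q)[1],(p-q)[0]))-90)
p=plane("top",(200,263),.075);q=plane("top",(365,286),.075);print("shaker yaw front",p,q,np.degrees(np.arctan2((p-q)[1],(p-q)[0]))-90)
print("sel base",plane("top",zt(200,270),.083), plane("side",zs(189,175),.083))
print("knob disc",plane("top",zt(194,265),.095))
# marks
for m in ((235,197),(275,266)): print("mark",plane("top",zt(*m),.083))
for a,b in (((210,213),(195,243)),((232,208),(168,310))):
    p=plane("top",zt(*a),.121);q=plane("top",zt(*b),.121);print("bar",p,q,np.degrees(np.arctan2((p-q)[1],(p-q)[0])))
o,p,R=state();print(p,R)
E
```

```text
handle top [0.54   0.0535 0.157 ] [0.5387 0.0531 0.157 ] [0.5394 0.0536 0.1566]
[0.6348 0.061  0.079 ] [0.5113 0.0794 0.079 ] -8.457252933008341
[0.6281 0.0184 0.079 ] [0.5054 0.0347 0.079 ] -7.587472249864876
guide [0.6365 0.0385 0.107 ]
guide [0.6067 0.0435 0.107 ]
guide [0.5721 0.0484 0.107 ]
platform edge [0.6739 0.0722 0.075 ]
platform edge [ 0.6621 -0.0078  0.075 ]
shaker yaw -6.8501181769924955
shaker yaw front [0.5115 0.3118 0.075 ] [ 0.4657 -0.0417  0.075 ] -7.379824519429647
sel base [0.573  0.1994 0.083 ] [0.5706 0.1942 0.083 ]
knob disc [0.5735 0.2    0.095 ]
mark [0.5994 0.1875 0.083 ]
mark [0.5747 0.1727 0.083 ]
bar [0.5887 0.1917 0.121 ] [0.5783 0.1966 0.121 ] -25.187735725499312
bar [0.5905 0.1842 0.121 ] [0.555  0.2053 0.121 ] -30.774396359444896
[ 0.1288 -0.5604  0.2313] [[-0.      0.2239 -0.9746]
 [-0.0001 -0.9746 -0.2239]
 [-1.      0.      0.    ]]
```

```bash
python3 -m creep '1 0 -4.2 -4.4 0 0 0;1 0 -4.2 -4.4 0 0 0;1 0 -4.2 -4.4 0 0 0;1 0 -4.2 -4.4 0 0 0;1 0 -4.2 -4.4 0 0 0;1 0 -4.2 -4.4 0 0 0;1 0 -4.2 -4.4 0 0 0;1 0 -4.2 -4.4 0 0 0;1 0 -4.2 -4.4 0 0 0;1 0 0 0 0 0 0'
cat > rel.py <<'E'
# usage: rel.py x y z yaw_deg : remaining move in tool axes (cm, rad)
import sys
from h import *
np.set_printoptions(precision=4,suppress=True)
x,y,z,a=map(float,sys.argv[1:]); o,p,R=state()
yw=np.arctan2(R[1,1],R[0,1])
print("t",round(o["time_s"],2),"pos",p,"tooly yaw",np.degrees(yw).round(2),"tilt",R[:,0],"open",round(o["opening"],3),"F",np.array(o["wrist_force"]).round(1))
T=np.column_stack([[0,0,-1],[np.cos(np.radians(a)),np.sin(np.radians(a)),0],np.cross([0,0,-1],[np.cos(np.radians(a)),np.sin(np.radians(a)),0])])
print("shift cm",(R.T@(np.array([x,y,z])-p))*100,"rotvec",Rn.from_matrix(R.T@T).as_rotvec(),"shift in target axes",T.T@(np.array([x,y,z])-p)*100)
E
python3 rel.py .5395 .0535 .231 -8
```

```text
time_s: 1.95
eef_pos: [0.4391, -0.0915, 0.2329]
eef_rot: [0.081, 0.705, 0.077, -0.7]
wrist_force: [-0.1, 0.3, -0.0]
opening: 1.002
t 1.95 pos [ 0.4391 -0.0915  0.2329] tooly yaw -77.21 tilt [ 0.0073 -0.0055 -1.    ] open 1.002 F [-0.1  0.3 -0. ]
shift cm [  0.1799 -11.9182 -12.9976] rotvec [-1.2079 -0.0009 -0.0097] shift in target axes [  0.1873   7.9219 -15.755 ]
```

```bash
python3 -m creep '1 0 0 0 -.173 0 0;1 0 0 0 -.173 0 0;1 0 0 0 -.173 0 0;1 0 0 0 -.173 0 0;1 0 0 0 -.173 0 0;1 0 0 0 -.173 0 0;1 0 0 0 -.173 0 0;1 0 2 -4 0 0 0;1 0 2 -4 0 0 0;1 0 2 -4 0 0 0'
python3 rel.py .5395 .0535 .231 -8
```

```text
time_s: 3.2
eef_pos: [0.5095, 0.0127, 0.2333]
eef_rot: [-0.477, -0.526, -0.467, 0.527]
wrist_force: [0.6, -0.8, 0.3]
opening: 0.998
t 3.2 pos [0.5095 0.0127 0.2333] tooly yaw -6.27 tilt [ 0.0074 -0.0116 -0.9999] open 0.998 F [ 0.6 -0.8  0.3]
shift cm [ 0.2068  2.5301 -4.3883] rotvec [ 0.0301  0.0106 -0.0087] shift in target axes [ 0.2322  2.399  -4.4601]
```

```bash
python3 -m creep '1 0.2 2.4 -4.4 .03 0.01 -.008;1 0 0 0 0 0 0'
python3 rel.py .5395 .0535 .116 -8
```

```text
time_s: 3.45
eef_pos: [0.5398, 0.0546, 0.231]
eef_rot: [-0.464, -0.534, -0.463, 0.534]
wrist_force: [-0.6, -0.1, -0.7]
opening: 1.001
t 3.45 pos [0.5398 0.0546 0.231 ] tooly yaw -8.03 tilt [ 0.0008 -0.001  -1.    ] open 1.001 F [-0.6 -0.1 -0.7]
shift cm [11.4981 -0.029   0.1004] rotvec [-0.0005  0.0009 -0.0009] shift in target axes [11.498  -0.0183  0.1108]
```

```bash
python3 -m creep '1 4 0 0.1 0 0 0;1 4 0 0 0 0 0;1 3.3 0 0 0 0 0;0 0 0 0 0 0 0;0 0 0 0 0 0 0;0 0 0 0 0 0 0;0 0 0 0 0 0 0;0 0 0 0 0 0 0;0 0 0 0 0 0 0'
python3 rel.py .5395 .0535 .116 -8
python3 - <<'E'
from h import *
p,d=ctrl.camera("side");cv2.imwrite("pics/g1.png",cv2.resize(p[150:330,220:440],None,fx=3,fy=3))
E
```

```text
time_s: 4.58
eef_pos: [0.5413, 0.0453, 0.1207]
eef_rot: [0.466, 0.536, 0.459, -0.534]
wrist_force: [1.5, -1.0, -3.7]
opening: 0.17
t 4.58 pos [0.5413 0.0453 0.1207] tooly yaw -8.29 tilt [ 0.0073 -0.0054 -1.    ] open 0.17 F [ 1.5 -1.  -3.7]
shift cm [ 0.4682 -0.3008 -0.7915] rotvec [-0.0051  0.0043 -0.008 ] shift in target axes [ 0.474 -0.293 -0.791]
```

View pics/g1.png

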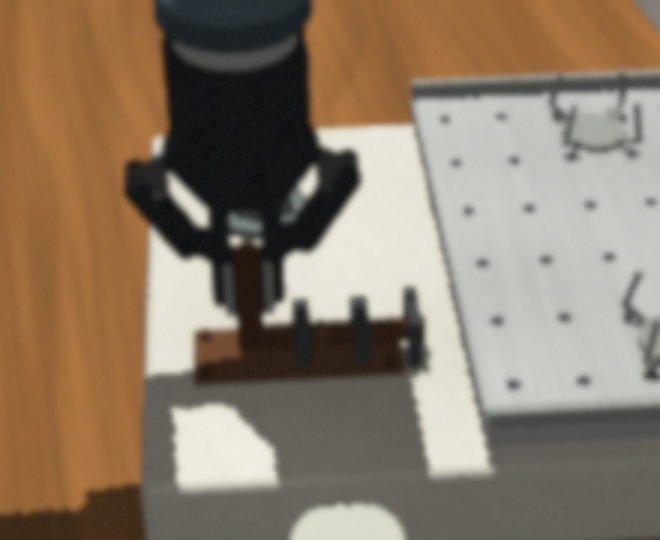

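The side view shows the post between the pads, but the TCP sits about 8 mm off across the pads, so I'll recentre and grip again.

```bash
python3 -m creep '.5 0 0 0 0 0 0;.5 0 0 0 0 0 0;.5 0.3 -.2 -0.8 0 0 -.008;.5 0 0 0 0 0 0'
python3 rel.py .5395 .0535 .116 -8
```

```text
time_s: 5.12
eef_pos: [0.5416, 0.0542, 0.1189]
eef_rot: [-0.464, -0.534, -0.461, 0.535]
wrist_force: [-0.5, -0.1, 0.2]
opening: 0.502
t 5.12 pos [0.5416 0.0542 0.1189] tooly yaw -8.27 tilt [ 0.0014 -0.0043 -1.    ] open 0.502 F [-0.5 -0.1  0.2]
shift cm [ 0.2882 -0.1961  0.0943] rotvec [-0.0048  0.004  -0.002 ] shift in target axes [ 0.2882 -0.196   0.0945]
```

```bash
python3 -m creep '.5 0.25 -.2 0.1 0 0 0;0 0 0 0 0 0 0;0 0 0 0 0 0 0;0 0 0 0 0 0 0;0 0 0 0 0 0 0;0 0 0 0 0 0 0'
python3 rel.py .5395 .0535 .116 -8
```

```text
time_s: 5.88
eef_pos: [0.5403, 0.0535, 0.1167]
eef_rot: [-0.465, -0.535, -0.461, 0.535]
wrist_force: [1.8, 0.0, -0.9]
opening: 0.169
t 5.88 pos [0.5403 0.0535 0.1167] tooly yaw -8.26 tilt [ 0.0035 -0.0041 -1.    ] open 0.169 F [ 1.8  0.  -0.9]
shift cm [ 0.0663 -0.079   0.0113] rotvec [-0.0046  0.0036 -0.004 ] shift in target axes [ 0.0666 -0.0788  0.0112]
```

```bash
python3 -m creep '0 0 -.4 0 0 0 0;0 0 -.4 0 0 0 0;0 0 -.3 0 0 0 0'
python3 rel.py .5395 .0535 .116 -8
```

```text
time_s: 6.25
eef_pos: [0.534, 0.0544, 0.1168]
eef_rot: [0.467, 0.538, 0.458, -0.532]
wrist_force: [15.5, -0.2, -10.9]
opening: 0.165
t 6.25 pos [0.534  0.0544 0.1168] tooly yaw -8.32 tilt [ 0.0148 -0.0048 -0.9999] open 0.165 F [ 15.5  -0.2 -10.9]
shift cm [0.0836 0.5595 0.01  ] rotvec [-0.0057  0.0026 -0.0153] shift in target axes [0.075  0.5607 0.0134]
```

```bash
python3 -m creep '0 0 -.4 0 0 0 0;0 0 -.4 0 0 0 0'
python3 rel.py .5395 .0535 .116 -8
```

```text
time_s: 6.5
eef_pos: [0.5339, 0.0544, 0.1168]
eef_rot: [0.471, 0.543, 0.453, -0.528]
wrist_force: [25.6, -0.3, -19.2]
opening: 0.168
t 6.5 pos [0.5339 0.0544 0.1168] tooly yaw -8.42 tilt [ 0.0333 -0.0058 -0.9994] open 0.168 F [ 25.6  -0.3 -19.2]
shift cm [0.0986 0.5681 0.0078] rotvec [-0.0073  0.001  -0.0338] shift in target axes [0.0793 0.5711 0.0121]
```

Out stop reached. Now push in.

```bash
python3 -m creep '0 0 .4 0 0 0 -.03;0 0 .4 0 0 0 0;0 0 .4 0 0 0 0;0 0 .4 0 0 0 0;0 0 .4 0 0 0 0;0 0 .4 0 0 0 0'
python3 rel.py .5395 .0535 .116 -8
```

```text
time_s: 7.25
eef_pos: [0.547, 0.0526, 0.1166]
eef_rot: [-0.457, -0.528, -0.468, 0.541]
wrist_force: [-26.5, 1.9, 20.5]
opening: 0.171
t 7.25 pos [0.547  0.0526 0.1166] tooly yaw -8.27 tilt [-0.025   0.0002 -0.9997] open 0.171 F [-26.5   1.9  20.5]
shift cm [ 0.0787 -0.7525  0.0186] rotvec [-0.0047  0.0033  0.0248] shift in target axes [ 0.06   -0.7543  0.0153]
```

13 mm in, at the stop. Pull again, out and on.

```bash
python3 -m creep '0 0 -.4 0 0 0 .02;0 0 -.4 0 0 0 0;0 0 -.4 0 0 0 0;0 0 -.4 0 0 0 0;0 0 -.4 0 0 0 0;0 0 -.4 0 0 0 0'
python3 rel.py .5395 .0535 .116 -8
```

```text
time_s: 8.0
eef_pos: [0.5337, 0.0544, 0.1168]
eef_rot: [0.469, 0.54, 0.456, -0.53]
wrist_force: [25.1, -0.8, -20.0]
opening: 0.169
t 8.0 pos [0.5337 0.0544 0.1168] tooly yaw -8.38 tilt [ 0.0228 -0.0048 -0.9997] open 0.169 F [ 25.1  -0.8 -20. ]
shift cm [0.0962 0.5831 0.0082] rotvec [-0.0067  0.0015 -0.0233] shift in target axes [0.0825 0.5851 0.0122]
```

```bash
python3 -m creep '0 0 .4 0 0 0 -.02;0 0 .4 0 0 0 0;0 0 .4 0 0 0 0;0 0 .4 0 0 0 0;0 0 .4 0 0 0 0;0 0 .4 0 0 0 0'
python3 -m creep '0 0 -.4 0 0 0 .02;0 0 -.4 0 0 0 0;0 0 -.4 0 0 0 0;0 0 -.4 0 0 0 0;0 0 -.4 0 0 0 0;0 0 -.4 0 0 0 0'
python3 rel.py .5395 .0535 .116 -8
```

```text
time_s: 8.75
eef_pos: [0.547, 0.0526, 0.1166]
eef_rot: [-0.457, -0.528, -0.468, 0.541]
wrist_force: [-26.6, 1.9, 20.9]
opening: 0.168
time_s: 9.5
eef_pos: [0.5337, 0.0544, 0.1168]
eef_rot: [0.469, 0.54, 0.455, -0.53]
wrist_force: [25.5, -0.5, -19.3]
opening: 0.168
t 9.5 pos [0.5337 0.0544 0.1168] tooly yaw -8.38 tilt [ 0.0231 -0.0049 -0.9997] open 0.168 F [ 25.5  -0.5 -19.3]
shift cm [0.0933 0.5837 0.0086] rotvec [-0.0066  0.0016 -0.0236] shift in target axes [0.0795 0.5856 0.0127]
```

```bash
python3 -m creep '0 0 .4 0 0 0 -.02;0 0 .4 0 0 0 0;0 0 .4 0 0 0 0;0 0 .4 0 0 0 0;0 0 .4 0 0 0 0;0 0 .4 0 0 0 0'
python3 -m creep '0 0 -.4 0 0 0 .02;0 0 -.4 0 0 0 0;0 0 -.4 0 0 0 0;0 0 -.4 0 0 0 0;0 0 -.4 0 0 0 0;0 0 -.4 0 0 0 0'
python3 rel.py .5395 .0535 .116 -8
```

```text
time_s: 10.25
eef_pos: [0.547, 0.0525, 0.1166]
eef_rot: [-0.457, -0.528, -0.468, 0.541]
wrist_force: [-27.6, 2.3, 22.4]
opening: 0.173
time_s: 11.0
eef_pos: [0.5337, 0.0544, 0.1168]
eef_rot: [0.469, 0.54, 0.455, -0.53]
wrist_force: [24.0, -0.2, -18.0]
opening: 0.168
t 11.0 pos [0.5337 0.0544 0.1168] tooly yaw -8.38 tilt [ 0.0232 -0.0048 -0.9997] open 0.168 F [ 24.   -0.2 -18. ]
shift cm [0.091  0.5864 0.0091] rotvec [-0.0067  0.0015 -0.0236] shift in target axes [0.0771 0.5883 0.0132]
```

```bash
python3 -m creep '0 0 .4 0 0 0 -.02;0 0 .4 0 0 0 0;0 0 .4 0 0 0 0;0 0 .4 0 0 0 0;0 0 .4 0 0 0 0;0 0 .4 0 0 0 0'
python3 -m creep '0 0 -.4 0 0 0 .02;0 0 -.4 0 0 0 0;0 0 -.4 0 0 0 0;0 0 -.4 0 0 0 0;0 0 -.4 0 0 0 0;0 0 -.4 0 0 0 0'
python3 rel.py .5395 .0535 .116 -8
```

```text
time_s: 11.75
eef_pos: [0.547, 0.0526, 0.1166]
eef_rot: [-0.457, -0.528, -0.468, 0.541]
wrist_force: [-26.7, 2.3, 21.0]
opening: 0.169
time_s: 12.5
eef_pos: [0.532, 0.0547, 0.1167]
eef_rot: [0.468, 0.539, 0.457, -0.531]
wrist_force: [9.8, 0.0, -6.5]
opening: 0.167
t 12.5 pos [0.532  0.0547 0.1167] tooly yaw -8.37 tilt [ 0.019  -0.0043 -0.9998] open 0.167 F [ 9.8  0.  -6.5]
shift cm [0.0848 0.7533 0.0096] rotvec [-0.0066  0.0016 -0.0194] shift in target axes [0.0701 0.7547 0.0147]
```

It runs past the stop at 9.8 N. Draw it out.

```bash
python3 -m creep '0 0 -.6 0 0 0 -.01;0 0 -.6 0 0 0 0;0 0 -.6 0 0 0 0;0 0 -.6 0 0 0 0;0 0 -.6 0 0 0 0;0 0 -.6 0 0 0 0;0 0 -.6 0 0 0 0;0 0 -.6 0 0 0 0'
python3 rel.py .4908 .0605 .116 -8
```

```text
time_s: 13.5
eef_pos: [0.4952, 0.06, 0.1167]
eef_rot: [0.47, 0.544, 0.452, -0.527]
wrist_force: [10.3, 1.0, -4.7]
opening: 0.171
t 13.5 pos [0.4952 0.06   0.1167] tooly yaw -8.53 tilt [ 0.035  -0.0039 -0.9994] open 0.171 F [10.3  1.  -4.7]
shift cm [ 0.0566 -0.4429  0.0165] rotvec [-0.0092 -0.0012 -0.0352] shift in target axes [ 0.0722 -0.4407  0.0124]
```

```bash
python3 -m creep '0 0 -.5 0 0 0 -.02;0 0 -.5 0 0 0 0;0 0 -.4 0 0 0 0;0 0 -.4 0 0 0 0'
python3 rel.py .4908 .0605 .116 -8
```

```text
time_s: 14.0
eef_pos: [0.4918, 0.0605, 0.1168]
eef_rot: [0.473, 0.549, 0.448, -0.524]
wrist_force: [25.5, 0.7, -18.7]
opening: 0.168
t 14.0 pos [0.4918 0.0605 0.1168] tooly yaw -8.69 tilt [ 0.0493 -0.003  -0.9988] open 0.168 F [ 25.5   0.7 -18.7]
shift cm [ 0.0788 -0.0991  0.017 ] rotvec [-0.0119 -0.0041 -0.0492] shift in target axes [ 0.0837 -0.0952  0.0155]
```

```bash
python3 -m creep '0 0 0 0 0 0 -.04;0 0 0 0 0 0 0;.7 0 0 0 0 0 0;.7 0 0 0 0 0 0;.7 0 0 0 0 0 0;.7 0 0 0 0 0 0'
python3 rel.py .4908 .0605 .20 -8
```

```text
time_s: 14.75
eef_pos: [0.4913, 0.0605, 0.1167]
eef_rot: [0.462, 0.54, 0.459, -0.533]
wrist_force: [0.3, 0.2, -0.3]
opening: 0.705
t 14.75 pos [0.4913 0.0605 0.1167] tooly yaw -8.67 tilt [ 0.0101  0.0027 -0.9999] open 0.705 F [ 0.3  0.2 -0.3]
shift cm [-8.3257  0.0343 -0.0326] rotvec [-0.0117 -0.0041 -0.0096] shift in target axes [-8.3257 -0.0457  0.0014]
```

```bash
python3 -m creep '.7 -4 0 0 0 0 -.01;.7 -4 0 0 0 0 0;.7 -.8 0 0 -.177 0 0;.7 0 0 0 -.177 0 0;.7 0 0 0 -.177 0 0;.7 0 0 0 -.177 0 0;.7 0 0 0 -.177 0 0;.7 0 0 0 -.177 0 0;.7 0 0 0 -.177 0 0;.7 0 0 0 0 0 0'
python3 rel.py .573 .1988 .20 62
python3 - <<'E'
from h import *
for n in("top","side"):
    p,d=ctrl.camera(n);cv2.imwrite(f"pics/{n}1.png",p)
    a=p[200:300,150:290] if n=="top" else p[150:290,260:390]
    cv2.imwrite(f"pics/{n}1z.png",cv2.resize(a,None,fx=5.5 if n=="top" else 4,fy=5.5 if n=="top" else 4,interpolation=2))
E
```

```text
time_s: 16.0
eef_pos: [0.4903, 0.0601, 0.2081]
eef_rot: [0.69, 0.157, 0.689, -0.155]
wrist_force: [0.6, -0.2, 0.7]
opening: 0.697
t 16.0 pos [0.4903 0.0601 0.2081] tooly yaw 64.52 tilt [ 0.0016  0.0037 -1.    ] open 0.697 F [ 0.6 -0.2  0.7]
shift cm [ 0.8712 16.0788  1.4989] rotvec [ 0.0439 -0.0003 -0.004 ] shift in target axes [ 0.8067 16.1325  0.7911]
```

View pics/top1.png

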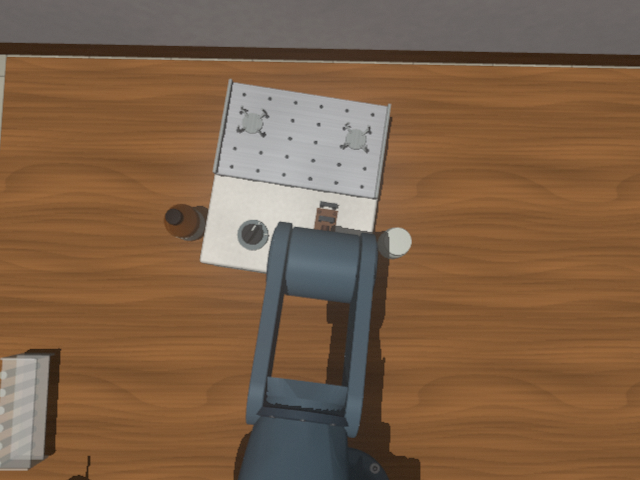

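View pics/side1z.png

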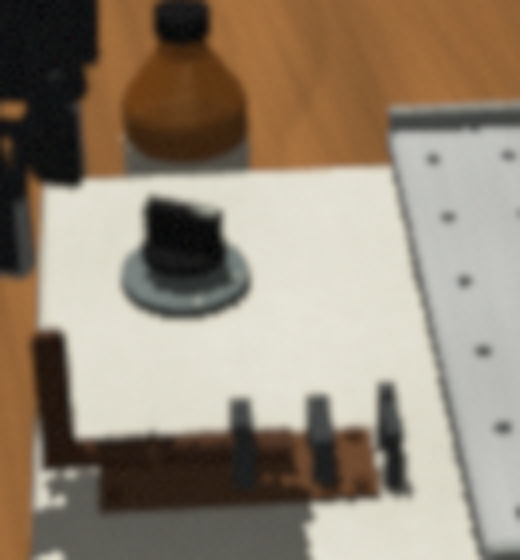

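The bolt is drawn out (side zoom: handle now at the left end of the latch), and the bottle and jar haven't moved. Moving over the knob.

```bash
python3 -m creep '.7 0 0 0 .044 0 0;.7 0 5 .2 0 0 0;.7 0 5 .2 0 0 0;.7 0 4 .2 0 0 0;.7 0 2 .1 0 0 0;.7 0 0 0 0 0 0'
python3 rel.py .573 .1995 .18 62
```

```text
time_s: 16.85
eef_pos: [0.576, 0.2005, 0.2085]
eef_rot: [0.684, 0.181, 0.683, -0.178]
wrist_force: [0.6, 0.4, 0.3]
opening: 0.697
t 16.85 pos [0.576  0.2005 0.2085] tooly yaw 60.56 tilt [ 0.0025  0.003  -1.    ] open 0.697 F [0.6 0.4 0.3]
shift cm [ 2.8478 -0.2399 -0.2115] rotvec [-0.0252  0.0007 -0.0038] shift in target axes [ 2.8488 -0.2236 -0.2153]
```

```bash
python3 -m creep '.7 2.8 -.2 -.2 -.025 0 0;.7 4 0 0 0 0 0;.7 1 0 0 0 0 0;.7 0 0 0 0 0 0'
python3 rel.py .573 .1995 .103 62;python3 - <<'E'
from h import *
for n in("top","side"):
    p,d=ctrl.camera(n)
    a=p[200:300,190:320] if n=="top" else p[150:290,240:390]
    cv2.imwrite(f"pics/{n}2z.png",cv2.resize(a,None,fx=5,fy=5,interpolation=2)[:600])
E
```

```text
time_s: 17.35
eef_pos: [0.5733, 0.1975, 0.1304]
eef_rot: [0.687, 0.174, 0.684, -0.172]
wrist_force: [-0.9, 0.4, -0.8]
opening: 0.702
t 17.35 pos [0.5733 0.1975 0.1304] tooly yaw 61.62 tilt [ 0.0041  0.0022 -1.    ] open 0.702 F [-0.9  0.4 -0.8]
shift cm [ 2.7369  0.149  -0.1246] rotvec [-0.0066  0.0026 -0.0038] shift in target axes [ 2.7366  0.1603 -0.1166]
```

View pics/side2z.png

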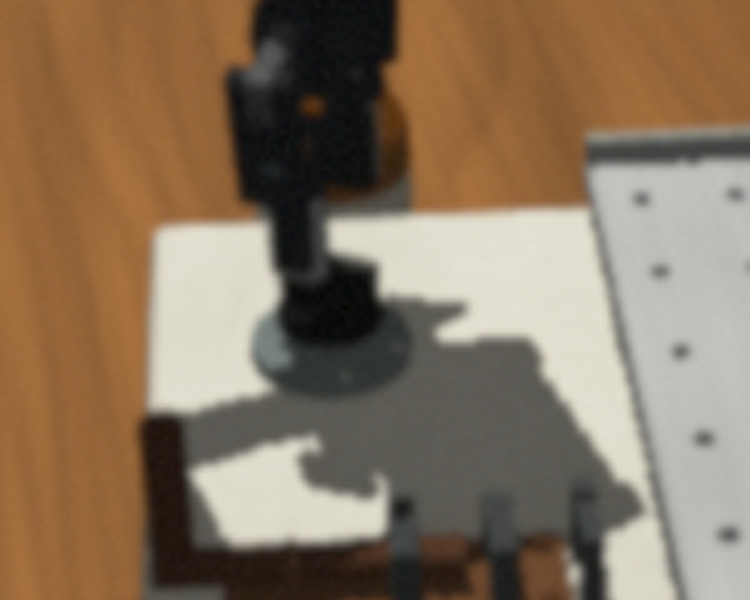

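The open fingers stand above and either side of the knob in this view. Lower and close.

```bash
python3 -m creep '.7 1.4 .15 -.1 -.006 0 0;.7 1.3 0 0 0 0 0;.7 0 0 0 0 0 0'
python3 rel.py .573 .1995 .103 62; python3 -m creep '.3 0 0 0 0 0 0;.3 0 0 0 0 0 0;0 0 0 0 0 0 0;0 0 0 0 0 0 0;0 0 0 0 0 0 0;0 0 0 0 0 0 0'
python3 rel.py .573 .1995 .103 62
```

```text
time_s: 17.82
eef_pos: [0.5755, 0.2, 0.1052]
eef_rot: [0.689, 0.173, 0.683, -0.169]
wrist_force: [-0.0, 0.3, 0.8]
opening: 0.698
t 17.82 pos [0.5755 0.2    0.1052] tooly yaw 61.99 tilt [ 0.0102  0.0031 -0.9999] open 0.698 F [-0.   0.3  0.8]
shift cm [ 0.2185 -0.1623 -0.2043] rotvec [-0.0001  0.0075 -0.0075] shift in target axes [ 0.2212 -0.1607 -0.2027]
time_s: 18.58
eef_pos: [0.5759, 0.1991, 0.1059]
eef_rot: [0.69, 0.172, 0.683, -0.17]
wrist_force: [-1.1, -0.8, -0.4]
opening: 0.119
t 18.57 pos [0.5759 0.1991 0.1059] tooly yaw 62.0 tilt [ 0.0106  0.0015 -0.9999] open 0.119 F [-1.1 -0.8 -0.4]
shift cm [ 0.2866 -0.1051 -0.2734] rotvec [ 0.      0.0086 -0.0063] shift in target axes [ 0.2896 -0.1033 -0.2709]
```

```bash
python3 -m creep '0 .4 0 0 0 0 0;0 .4 0 0 0 0 0;0 .4 0 0 0 0 0;0 .3 0 0 0 0 0'
python3 rel.py .573 .1995 .095 62
```

```text
time_s: 19.08
eef_pos: [0.5765, 0.1993, 0.0976]
eef_rot: [0.69, 0.172, 0.683, -0.17]
wrist_force: [-14.0, -4.0, 27.9]
opening: 0.121
t 19.07 pos [0.5765 0.1993 0.0976] tooly yaw 62.07 tilt [ 0.0109  0.0005 -0.9999] open 0.121 F [-14.   -4.   27.9]
shift cm [ 0.2592 -0.1449 -0.3236] rotvec [ 0.0011  0.0094 -0.0055] shift in target axes [ 0.263  -0.1438 -0.321 ]
```

```bash
python3 -m creep '0 .25 0 0 .12 0 0;0 .25 0 0 .12 0 0;0 .25 0 0 .12 0 0;0 .25 0 0 .12 0 0'
python3 rel.py .573 .1995 .095 2
```

```text
time_s: 19.58
eef_pos: [0.5757, 0.1984, 0.0977]
eef_rot: [0.627, 0.333, 0.621, -0.332]
wrist_force: [-11.9, -4.8, 21.5]
opening: 0.122
t 19.57 pos [0.5757 0.1984 0.0977] tooly yaw 33.87 tilt [ 0.0088 -0.0033 -1.    ] open 0.122 F [-11.9  -4.8  21.5]
shift cm [ 0.2664 -0.165  -0.2495] rotvec [ 0.5561  0.0059 -0.0075] shift in target axes [ 0.2692 -0.2696 -0.1238]
```

```bash
python3 -m creep '0 .25 0 0 .12 0 0;0 .25 0 0 .12 0 0;0 .25 0 0 .12 0 0;0 .25 0 0 .12 0 0;0 .25 0 0 .12 0 0'
python3 rel.py .573 .1995 .095 2
```

```text
time_s: 20.2
eef_pos: [0.5745, 0.1978, 0.0977]
eef_rot: [-0.497, -0.506, -0.49, 0.507]
wrist_force: [-10.0, -2.9, 20.1]
opening: 0.126
t 20.2 pos [0.5745 0.1978 0.0977] tooly yaw -1.46 tilt [ 0.0059 -0.0072 -1.    ] open 0.126 F [-10.   -2.9  20.1]
shift cm [ 0.269  -0.1521 -0.1707] rotvec [-0.0604  0.0072 -0.0059] shift in target axes [ 0.2712 -0.14   -0.1775]
```

```bash
python3 -m creep '0 .25 0 0 .08 0 0;0 .25 0 0 .08 0 0'
python3 rel.py .573 .1995 .095 2; python3 -c "
from h import *
print(ctrl.get_obs()['torque'])"
```

```text
time_s: 20.45
eef_pos: [0.5743, 0.1977, 0.0977]
eef_rot: [-0.457, -0.543, -0.448, 0.544]
wrist_force: [-10.0, -3.1, 20.1]
opening: 0.119
t 20.45 pos [0.5743 0.1977 0.0977] tooly yaw -10.45 tilt [ 0.0063 -0.0103 -0.9999] open 0.119 F [-10.   -3.1  20.1]
shift cm [ 0.2722 -0.1638 -0.1508] rotvec [-0.2172  0.0098 -0.0071] shift in target axes [ 0.2749 -0.1258 -0.1797]
[-0.46161441  1.85169275  2.39162269]
```

```bash
python3 -m creep '0 .1 0 0 -.04 0 0;.15 .1 0 0 0 0 0;.5 .1 0 0 0 0 0;.7 0 0 0 0 0 0;.7 0 0 0 0 0 0'
python3 rel.py .573 .1995 .095 2;python3 -m creep '.7 -.5 0 0 0 0 0;.7 -1 0 0 0 0 0;.7 -2 0 0 0 0 0;.7 -4 0 0 0 0 0;.7 -4 0 0 0 0 0;.7 0 0 0 0 0 0'
python3 rel.py .45 .13 .22 2
```

```text
time_s: 21.08
eef_pos: [0.5755, 0.1973, 0.0976]
eef_rot: [-0.471, -0.532, -0.459, 0.533]
wrist_force: [0.6, 0.1, -0.2]
opening: 0.699
t 21.07 pos [0.5755 0.1973 0.0976] tooly yaw -7.7 tilt [ 0.0105 -0.0136 -0.9999] open 0.699 F [ 0.6  0.1 -0.2]
shift cm [ 0.2531 -0.2844 -0.188 ] rotvec [-0.1693  0.0131 -0.0111] shift in target axes [ 0.2588 -0.2461 -0.2296]
time_s: 21.82
eef_pos: [0.5738, 0.1993, 0.2175]
eef_rot: [-0.471, -0.532, -0.46, 0.533]
wrist_force: [0.4, -0.0, -0.3]
opening: 0.699
t 21.82 pos [0.5738 0.1993 0.2175] tooly yaw -7.69 tilt [ 0.0092 -0.0131 -0.9999] open 0.699 F [ 0.4 -0.  -0.3]
shift cm [ -0.2687 -11.3367   8.524 ] rotvec [-0.1692  0.0127 -0.0098] shift in target axes [ -0.2462 -12.6124   6.4898]
```

```bash
python3 -m creep '.7 -1 -4.5 0 0 0 0;.7 -.5 -4.5 0 0 0 0;.7 0 -4.5 0 0 0 0;.7 0 -3 0 0 0 0;.7 0 0 0 0 0 0'
python3 - <<'E'
from h import *
for n in("top","side"):
    p,d=ctrl.camera(n);cv2.imwrite(f"pics/{n}3.png",p)
    a=p[195:295,150:300] if n=="top" else p[150:290,240:390]
    cv2.imwrite(f"pics/{n}3z.png",cv2.resize(a,None,fx=5,fy=5,interpolation=2)[:600])
    print(n,[(q,[(np.round(r["rect"]).tolist(),round(r["confidence"],2)) for r in ctrl.find_in(q,n)][:1]) for q in("reagent","tub","dial_grip")])
E
```

```text
time_s: 22.45
eef_pos: [0.404, 0.2215, 0.2287]
eef_rot: [-0.47, -0.531, -0.46, 0.534]
wrist_force: [-0.0, -0.7, -0.2]
opening: 0.698
top [('reagent', [([163.0, 205.0, 208.0, 237.0], 0.9)]), ('tub', [([376.0, 228.0, 410.0, 257.0], 0.69)]), ('dial_grip', [([243.0, 222.0, 262.0, 243.0], 0.66)])]
side [('reagent', [([293.0, 145.0, 321.0, 197.0], 0.72)]), ('tub', [([309.0, 316.0, 357.0, 382.0], 0.74)]), ('dial_grip', [([297.0, 200.0, 317.0, 221.0], 0.81)])]
```

View pics/top3z.png

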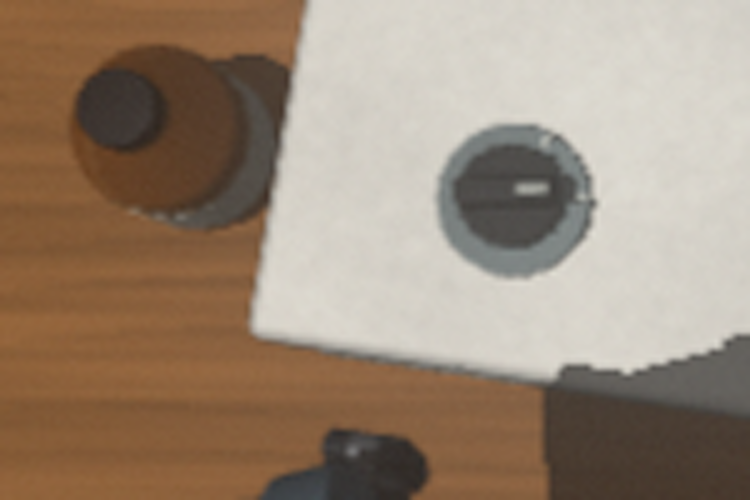

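View pics/side3z.png

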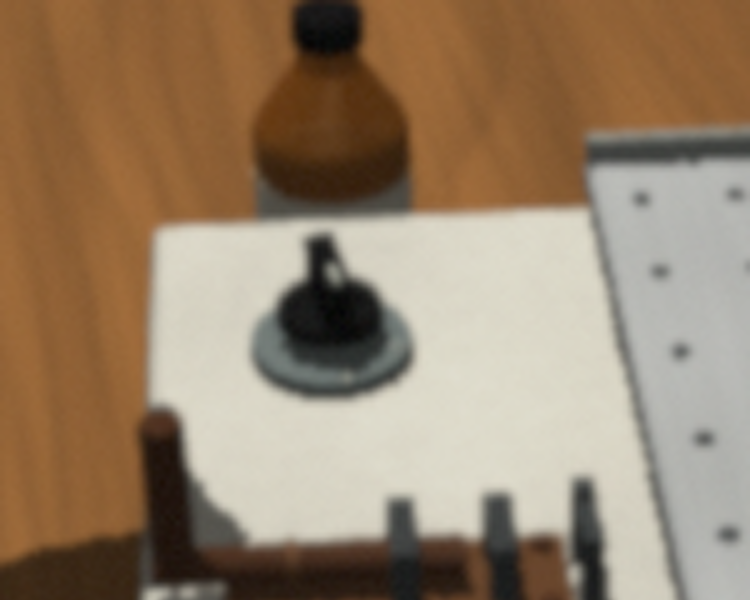

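Run:
```python
from h import *
a=plane("side",(275+157.5/6,190+255.5/6),.157);b=plane("side",(240+157.5/5,150+412.5/5),.157);print(a,b,np.linalg.norm(a-b))
a=plane("top",(150+(515-2.5)/5,195+(189-2.5)/5),.121);b=plane("top",(150+(547-2.5)/5,195+(188-2.5)/5),.121)
print(np.degrees(np.arctan2((b-a)[1],(b-a)[0])))
# depth check of knob top
p,d=ctrl.camera("top")
for v in range(229,236):
    for u in (250,252,256):
        o,r=ray("top",(u,v)); X=o+r*d[v,u]; print(round(float(X[2]),4),end=" ")
    print()
```

```text
[0.53872733 0.05306759 0.157     ] [0.48934129 0.06454513 0.157     ] 0.05070221344518565
-87.5384636946781
0.1008 0.1007 0.1011 
0.1213 0.1199 0.1242 
0.1195 0.1231 0.1202 
0.1224 0.1218 0.1228 
0.1247 0.1218 0.1227 
0.1225 0.1197 0.1236 
0.12 0.1219 0.1204
```

```bash
python3 -c "
from bench import ctrl
print(ctrl.hand_in())"
```

```text
the job is handed in; nothing more can be done
None
```

The bolt is drawn fully out, and the selector knob is at its second position and back up. I handed the job in at about 22.6 s; no verdict is reported.

- **Bolt:** I worked it through four full out-and-in strokes. The next pull ran past the old stop at about 10 N, and I drew it to the end stop.
- **Selector:** I gripped the knob's bar, pushed it in 8 mm to the hard stop, and turned it clockwise against its end stop. Then I let go and backed the arm away.

Last checks:
- **Bolt travel:** about 49 mm from the arm's position and 50.7 mm from the picture.
- **Knob angle:** about 60° from its first mark, with the pointer at −87.5° and the second mark at roughly −86°.
- **Knob height:** bar top at about 0.122 m by depth, against 0.121 m expected when up.
- **Bottle and jar:** their outlines sit within a few pixels of where they were at the start. The bottle had no detection in the first top picture, so I compared that one by side view and by eye.
- **Arm:** it stood clear, with about zero wrist force.

Two things disagreed or went off along the way:
- **Turn angle:** the tool turned about 72° against the knob's roughly 60°, so the fingers slipped a little at the end stop.
- **First grip:** my first grip on the handle was about 8 mm off centre, so I regripped before pulling.

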